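# Point out the next can and plaque to the helper at a spray painter's stall

### The job

Show the stall's helper the next job by pointing: first at the fresh spray can, the only one in the crate that still wears its big round cap, then at the surfboard-shaped plaque blank. Each time hold the fingertips a couple of centimetres above the middle of it for a good two seconds, then, when both have been shown, draw the hand well clear of both. Only point: touch and move nothing on the stall, and do not bring the fingertips down close over any other can or the round plaque, as if that were meant.

Things in the scene. Friction and masses are not known exactly. Their poses are not given: they have to be found in the camera images.
- cap_top (a point): centre of the flat top of the cap of the fresh can, the thing to point at first. The can stands upright in one of the six cells of the crate; it is 65 mm across and 205 mm tall with its plain cap, 62 mm across and 50 mm high, so that the cap's top is 211 mm above the table. Neighbouring cans stand 74 mm away, centre to centre
- surfboard_mid (a point): centre of the upper face of the surfboard-shaped plaque, the thing to point at second: plain wood, pointed at both ends, 240 mm long (its x), 84 mm wide, 12 mm thick, with a thin dark line along its middle, lying flat; the face is 12 mm above the table
- crate: fixed plastic crate for cans, open on top, 160 mm (its x) by 234 mm (its y), walls 125 mm high; a rim lip reaches 10 mm further out; two rows of three cells. Origin: centre of its underside, z up. Round the work, along the far edge and both sides of the table, stands fixed equipment up to 270 mm high (tubs on the left, brush jar and flat drum lid at the far edge, toolbox on the right)
- can1: an uncapped spray can standing in a cell of the crate: body 65 mm across, sloping metal shoulder, small spray nozzle 15 mm across on top; 200 mm tall overall. Origin: centre of its underside, 6 mm above the table; z up
- can2: an uncapped spray can standing in a cell of the crate: body 65 mm across, sloping metal shoulder, small spray nozzle 15 mm across on top; 200 mm tall overall. Origin: centre of its underside, 6 mm above the table; z up
- can3: an uncapped spray can standing in a cell of the crate: body 65 mm across, sloping metal shoulder, small spray nozzle 15 mm across on top; 200 mm tall overall. Origin: centre of its underside, 6 mm above the table; z up
- can4: an uncapped spray can standing in a cell of the crate: body 65 mm across, sloping metal shoulder, small spray nozzle 15 mm across on top; 200 mm tall overall. Origin: centre of its underside, 6 mm above the table; z up
- can5: an uncapped spray can standing in a cell of the crate: body 65 mm across, sloping metal shoulder, small spray nozzle 15 mm across on top; 200 mm tall overall. Origin: centre of its underside, 6 mm above the table; z up
- round_plaque: round plain-wood plaque, 150 mm across, 12 mm thick, lying flat; not the one meant. Origin: centre of its underside
- loose_cap: a can's cap standing by itself on the table, 62 mm across, 50 mm high; leave it alone. Origin: centre of its underside
- scraper: paint scraper lying on the table near the robot, 183 mm long along its x (96 mm of it on the handle side, -x), 46 mm wide, 16 mm high; leave it alone. Origin: on its underside, where handle meets blade
Things that resemble listed ones, but are neither listed nor needed, are in the scene too. What is shaped like the part that bears surfboard_mid but red is not meant. Leave any red look-alike of the part that bears cap_top alone.

How it is judged:
By the outcome, as a careful person would: the job done as asked, in the order asked, and still so for the second after the job is handed in, with the robot touching nothing.
It also fails if it takes over 53 s, if anything falls off the work surface, if the arm or the gripper's body presses on something with over 40 N, if the wrist force passes 120 N, or if a joint passes its speed limit or range.

### The arm

A 6-joint arm with a two-finger parallel gripper is mounted at the origin on the work surface. World frame = base frame: x ahead of the robot, y to its left, z up, the work surface at z = 0. Lengths are in m, angles in degrees, forces in N, time in s.
With the tool pointing down it reaches from about 0.4 to 0.825 m from the base axis. Payload 7 kg.
Tool frame: the origin (TCP) lies at the very end of the fingers, on their centre line; the grasp point (between the pads) lies hold_point_z behind it (hold_point_z is the distance from the TCP to the grasp point, in m); z points along the fingers, y is the direction in which the jaws open and shut (so a half turn about z gives the same grasp; the last joint's range is limited). The gripper opens to 88 mm and grips with 3 to 60 N. Pads are 19 mm wide; open, the fingers measure 130 mm over their backs; the gripper's body (78 mm by 193 mm) begins 47 mm behind the grasp point.
Start: joints at [-60.155, 20.546, 0.682, 0, -70.136, -16.507], TCP at [0.156, -0.657, 0.227] pointing down, gripper open.
Joint ranges: [-176.03, 176.03], [-82.01, 121.73], [-58.28, 71.71], [-173.87, 95.51], [-174.79, -0.11], [-173.66, 173.66]. Speed limits (degrees/s): [136.94, 136.94, 172.46, 180, 180, 180].

### API

Orientations are given as [roll, pitch, yaw] about the fixed x, y, z axes, in that order (R = Rz(yaw) Ry(pitch) Rx(roll)).
In Python, from plant import get_obs, snapshot, close_job, hold_point_z gives the robot as it stands. The module is installed in compiled form; this text tells all that it offers.
- The arm moves only by the tool jog_arm, never from a script. Its argument "commands" is a list of rows, each a list of 4 numbers: the shift along the world's x, y, z in mm, then the turn about the world's z in degrees. In form: [[x, y, z, turn], ...]. A call has exactly 10 rows; each row shifts and turns the commanded pose from where the row before left it; what a row does not reach is not made up. A row lasts 1/12 s, in which the tool goes at most 41.7 mm and 7.16 degrees, less where a joint would pass 70% of its speed; a pose out of reach is approached as far as the arm can. A call is refused whole if a number of a shift passes 41.7 or a number of a turn 7.16, either way. A call with a gripper value outside its range is refused whole. "fingers" is the finger opening in mm, from 0 to 87.6, set as the call begins (left out, the last holds). The fingers move at their own pace and stop on an object; the grip force is fixed at half the most. Time passes only in rows, so rows that do not move let the fingers close, or fill a call up. It gives the time, the measured TCP pose, the force and the opening at its end, in the units of the state.
- get_obs(): the state, without advancing time (a new reading comes with each control period).
- snapshot(name): name is "scene" or "side" or "wrist"; returns a dict with "image" (420x560x3 uint8, red, green, blue), "fov_y" (degrees; the focal length in pixels is half the picture's height over the tangent of half this angle, whatever the lens; pixels are square), "cx", "cy" (the principal point, pixels), "rvec" (rotation vector, rad) and "tvec" (3), from world to camera coordinates, as OpenCV has them; the wrist camera has in their place "mount" (4x4, takes a point from camera to tool coordinates, whose origin is the TCP and whose axes are the flange's). Camera axes: x right, y down, z forward; pixel columns grow to the right and rows downward; lengths in m; the calibration is good to about 2 mm. A picture is of the moment at which its call begins: read the wrist's pose just before it. There is no depth.
- close_job(): hands the job in, once; it reports no verdict.
The state is a dict: "clock": time; "joint_pos": joint angles; "qvel": joint speeds; "tau": joint torques, N m; "tool_pos": TCP position; "orientation": TCP orientation; "force": force on the tool from outside, world axes, zero at the start; "moment": the same for the moment, N m; "opening": finger opening in m.
Only numpy, scipy, OpenCV 4.12 (cv2) and the standard library are available. Lean on these libraries where they do the work, as an engineer would, in place of code of your own. Each camera call takes 0.05 s, during which the arm holds its last target.

## Working session

There is one attempt and no reset: what is moved stays moved. The work goes in short steps, Python scripts to look and compute and a tool call to move; the robot and the scene stay as the last step left them, time stands still between calls to the robot, and variables do not carry over. Pictures are saved under pics/ and viewed, and the job is handed in when it is done.

Besides the shell and the picture viewer there is one more tool, called after "Request:" as name(argument=value, ...), one argument or row to a line, values as JSON. jog_arm: Moves the arm, as the interface text tells. Its arguments: {"type":"object","properties":{"commands":{"type":"array","items":{"type":"array","items":{"type":"number"}}},"fingers":{"type":"number"}},"required":["commands"]}

```bash
mkdir -p pics; cat > h.py <<'E'
import numpy as np,cv2
from plant import get_obs, snapshot, close_job, hold_point_z
from scipy.spatial.transform import Rotation as R
def take(n,fn):
    o=get_obs(); s=snapshot(n); cv2.imwrite('pics/'+fn+'.png',cv2.cvtColor(s['image'],cv2.COLOR_RGB2BGR)); 
    np.save('pics/'+fn+'.npy',{'s':s,'o':o},allow_pickle=True); return s,o
def load(fn):
    d=np.load('pics/'+fn+'.npy',allow_pickle=True).item(); return d['s'],d['o']
def cam(s,o):
    f=210/np.tan(np.radians(s['fov_y'])/2); K=np.array([[f,0,s['cx']],[0,f,s['cy']],[0,0,1]])
    if 'mount' in s:
        T=np.eye(4);T[:3,:3]=R.from_euler('xyz',o['orientation'],degrees=True).as_matrix();T[:3,3]=o['tool_pos']
        C=np.linalg.inv(T@s['mount']); return K,C[:3,:3],C[:3,3]
    return K,cv2.Rodrigues(np.array(s['rvec'],float))[0],np.array(s['tvec'],float).ravel()
def plane(fn,u,v,z):
    K,Rm,t=cam(*load(fn)); c=-Rm.T@t; d=Rm.T@np.linalg.inv(K)@[u,v,1]; return c+d*(z-c[2])/d[2]
def proj(fn,p):
    K,Rm,t=cam(*load(fn)); q=K@(Rm@np.array(p)+t); return q[:2]/q[2]
E
python3 - <<'E'
from h import *
for n in('scene','side','wrist'):
    s,o=take(n,n+'1'); print({k:v for k,v in s.items() if k!='image'})
    K,Rm,t=cam(s,o); print('cam at',-Rm.T@t)
print(o,hold_point_z)
E
```

```text
{'fov_y': 55.85102701204289, 'cx': 279.9459450274704, 'cy': 216.62416561190332, 'rvec': array([ 1.33943291,  2.49865358, -0.66339518]), 'tvec': array([ 0.38207604, -0.24760898,  1.33317273])}
cam at [0.92910744 0.17594026 1.04424434]
{'fov_y': 42.43317204446183, 'cx': 284.24565976946417, 'cy': 210.94422508635733, 'rvec': array([ 0.1008196 ,  2.93442051, -1.03526545]), 'tvec': array([0.54608578, 0.14854636, 1.78614752])}
cam at [0.62310321 0.96391644 1.48094773]
{'fov_y': 70.71809455367651, 'cx': 271.2245833650236, 'cy': 217.69346356054152, 'mount': array([[-9.80860202e-05, -9.61408168e-01, -2.75126016e-01,
         7.50390071e-02],
       [ 9.99999925e-01,  9.07912317e-06, -3.88239388e-04,
         5.72965074e-05],
       [ 3.75754422e-04, -2.75126033e-01,  9.61408095e-01,
        -1.57644377e-01],
       [ 0.00000000e+00,  0.00000000e+00,  0.00000000e+00,
         1.00000000e+00]])}
cam at [ 0.08263575 -0.6738271   0.38337698]
{'clock': 0.1, 'joint_pos': array([-6.01544555e+01,  2.05860896e+01,  6.37876527e-01, -1.77108331e-02,
       -7.01373207e+01, -1.65076224e+01]), 'qvel': array([-0.06848481, -0.11098586,  0.10661151,  0.02091963, -0.04373151,
       -0.08385238]), 'tau': array([-2.80282002e-03, -5.84159875e+01,  2.93751490e+01,  7.01557651e+00,
        1.01804579e-02, -5.38563847e-05]), 'tool_pos': array([ 0.15558835, -0.65635256,  0.22572178]), 'orientation': array([ 1.79913260e+02, -8.34205757e-03, -1.66668102e+02]), 'force': array([-0.45903936, -0.36745561, -0.1958819 ]), 'moment': array([ 0.00333666, -0.01452344,  0.03566626]), 'opening': 0.08807438697694901} 0.0188
```

View pics/scene1.png

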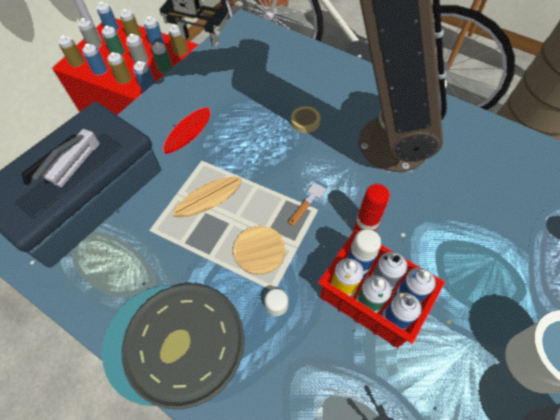

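View pics/side1.png

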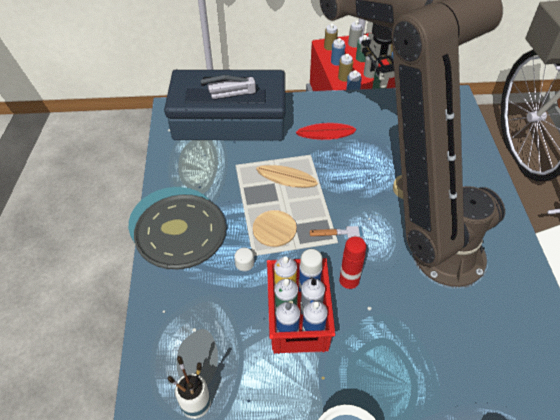

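View pics/wrist1.png

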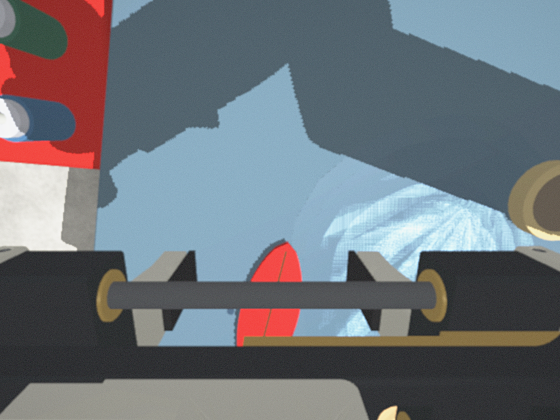

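The capped can is in the crate at about scene (366,245) and side (311,262). The wooden surfboard is at scene (208,196) and side (287,177). The red can stands beside the crate, and the red board lies at scene (187,130). Next I measure both targets.

```bash
python3 - <<'E'
from h import *
ims=[]
for fn,b in (('scene1',(320,170,450,350)),('side1',(230,150,370,360))):
    im=cv2.imread(f'pics/{fn}.png'); c=im[b[1]:b[3],b[0]:b[2]]; ims.append(cv2.resize(c,(390,int(390*c.shape[0]/c.shape[1])),interpolation=cv2.INTER_CUBIC))
h=max(i.shape[0] for i in ims); cv2.imwrite('pics/crop1.png',np.hstack([cv2.copyMakeBorder(i,0,h-i.shape[0],0,0,0) for i in ims]))
for fn,seed in(('scene1',(208,196)),('side1',(287,177))):
    im=cv2.imread(f'pics/{fn}.png'); hsv=cv2.cvtColor(im,cv2.COLOR_BGR2HSV)
    print('hsv at seed',hsv[seed[1]+4,seed[0]])
    m=cv2.inRange(hsv,(8,60,60),(28,255,255))
    m=cv2.morphologyEx(m,cv2.MORPH_CLOSE,np.ones((5,5)))
    n,l,st,ce=cv2.connectedComponentsWithStats(m)
    for i in range(1,n):
        if st[i,4]>150:
            c=max(cv2.findContours((l==i).astype('uint8'),0,1)[0],key=len)[:,0].astype(float)
            P=np.array([plane(fn,u,v,.012)[:2] for u,v in c])
            r=cv2.minAreaRect(P.astype('f4')*1000); print(fn,st[i],ce[i].round(1),'rect mm',np.round(r[0],1),np.round(r[1],1),round(r[2],1))
    m=cv2.inRange(hsv,(0,0,170),(180,45,255)); n,l,st,ce=cv2.connectedComponentsWithStats(m)
    for i in range(1,n):
        if 80<st[i,4]<2000: print(fn,'white',st[i],ce[i].round(1),'z.211',plane(fn,*ce[i],.211).round(3))
E
```

```text
hsv at seed [ 19 118 222]
scene1 [255   0  33   7 176] [272.6   2.3] rect mm [-402.2 -775.4] [ 42.5 138.8] 32.7
scene1 [ 361    0   81  157 3078] [406.8  72.2] rect mm [-363.6 -101.3] [843.9 298.8] 34.1
scene1 [120  15  21  23 241] [131.   26.6] rect mm [   41.4 -1167.2] [154.7  67.4] 57.2
scene1 [441  16  52  54 730] [462.4  33.7] rect mm [-612.1   24.6] [326.5 191.7] 26.9
scene1 [169  18  38  38 539] [186.8  37. ] rect mm [ -37.2 -953.6] [235.2 121.5] 11.8
scene1 [ 499   24   61  115 4104] [537.2  84.7] rect mm [-586.6  265. ] [632.5 220.1] 14.8
scene1 [ 60  41  24  26 343] [72.6 54.9] rect mm [  300.1 -1249. ] [155.9  80.2] 60.3
scene1 [108  49  23  35 335] [120.6  71.2] rect mm [  245.8 -1039.2] [193.2  67.9] 54.3
scene1 [291 107  29  26 598] [305.2 119. ] rect mm [  82.  -299.8] [115.5  97.7] 33.0
scene1 [385 157  37  14 169] [402.9 164.7] rect mm [73.5 66.3] [ 53.5 113.4] 24.1
scene1 [ 173  176   68   41 1433] [207.  196.4] rect mm [ 515.1 -384.4] [ 88.8 236.3] 65.9
scene1 [288 201  22  25 227] [298.4 213.1] rect mm [ 410.1 -117.5] [25.3 95.3] 89.3
scene1 [ 233  226   53   49 2
[... 4633 characters left out ...]
8 314.5] z.211 [0.562 0.29  0.211]
side1 white [304 302  22  22 365] [314.4 312.6] z.211 [0.49  0.29  0.211]
side1 white [171 339  11  19 104] [175.6 347.5] z.211 [0.847 0.363 0.211]
side1 white [ 89 357  30  31 441] [105.5 372.1] z.211 [1.013 0.415 0.211]
side1 white [257 359  28  28 196] [269.9 370.8] z.211 [0.615 0.439 0.211]
side1 white [241 365  24  23 283] [253.  378.5] z.211 [0.656 0.456 0.211]
side1 white [ 50 380  32  29 195] [ 64.3 392.9] z.211 [1.103 0.46  0.211]
side1 white [175 383  30  30 372] [190.4 401.7] z.211 [0.805 0.502 0.211]
side1 white [ 60 389  48  31 548] [ 84.6 410.1] z.211 [1.049 0.505 0.211]
side1 white [318 405  57  15 515] [345.9 412.5] z.211 [0.444 0.552 0.211]
```

View pics/crop1.png

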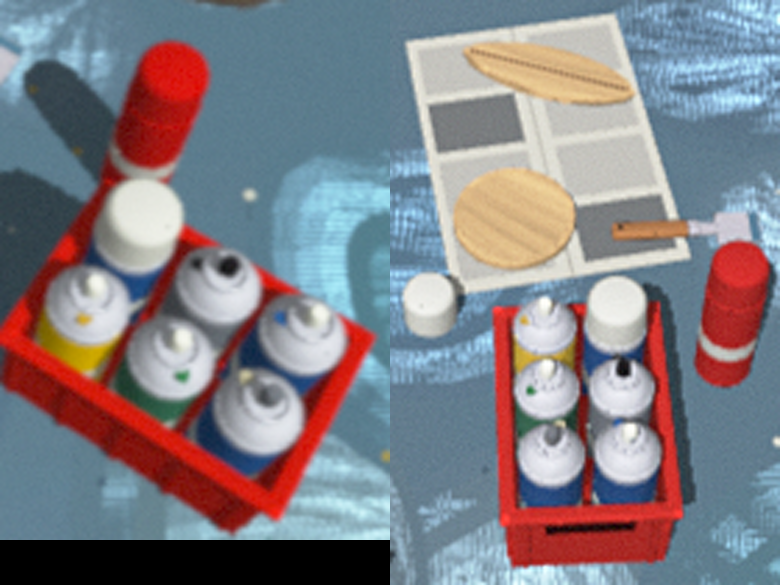

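```bash
python3 - <<'E'
from h import *
from scipy.optimize import least_squares
for fn,seed in(('scene1',(368,238)),('side1',(311,260))):
    im=cv2.imread(f'pics/{fn}.png'); hsv=cv2.cvtColor(im,cv2.COLOR_BGR2HSV)
    m=cv2.inRange(hsv,(0,0,120),(180,60,255)); l=cv2.connectedComponents(m)[1]
    mm=(l==l[seed[1],seed[0]]).astype('uint8'); print(fn,cv2.boundingRect(mm))
    c=max(cv2.findContours(mm,0,1)[0],key=len)[:,0].astype(float)
    P=np.array([plane(fn,u,v,.211)[:2] for u,v in c])
    K,Rm,t=cam(*load(fn)); C=(-Rm.T@t)[:2]
    far=P.mean(0)-C; far/=np.linalg.norm(far)
    s=(P-P.mean(0))@far; sel=P[s>np.quantile(s,.55)]
    r=least_squares(lambda p:np.hypot(*(sel-p[:2]).T)-p[2],[*P.mean(0),.031],loss='soft_l1',f_scale=.002)
    r2=least_squares(lambda p:np.hypot(*(sel-p).T)-.031,P.mean(0),loss='soft_l1',f_scale=.002)
    print(r.x.round(4),r2.x.round(4),np.abs(r2.fun).mean())
# nozzles at z=.206 from crop px
for b,k,pts,fn in(((320,170),3,[(92,285),(178,330),(268,390),(228,263),(315,313)],'scene1'),((230,150),390/140,[(545-390,302),(547-390,366),(552-390,432),(624-390,366),(628-390,430)],'side1')):
    for p in pts: print(fn,plane(fn,b[0]+p[0]/k,b[1]+p[1]/k,.204)[:2].round(3))
# surfboard ends
for fn in('scene1','side1'):
    im=cv2.imread(f'pics/{fn}.png'); hsv=cv2.cvtColor(im,cv2.COLOR_BGR2HSV)
    m=cv2.morphologyEx(cv2.inRange(hsv,(8,60,60),(28,255,255)),cv2.MORPH_CLOSE,np.ones((5,5))); l=cv2.connectedComponents(m)[1]
    sd=(208,198) if fn=='scene1' else (287,179)
    v,u=np.nonzero(l==l[sd[1],sd[0]]); P=np.array([plane(fn,a,b,.012)[:2] for a,b in zip(u,v)])
    d=np.linalg.svd(P-P.mean(0),full_matrices=False)[2][0]; s=(P-P.mean(0))@d
    print(fn,d,P[s.argmin()],P[s.argmax()],(P[s.argmin()]+P[s.argmax()])/2, np.ptp(s))
E
```

```text
scene1 (353, 213, 59, 67)
[ 592.4709 -250.2837  642.7957] [0.4457 0.139 ] 0.012819121492143887
side1 (235, 154, 104, 123)
[ 0.5472 -0.1432  0.1449] [ 0.5515 -0.217 ] 0.10598514973005937
scene1 [0.557 0.109]
scene1 [0.554 0.18 ]
scene1 [0.559 0.254]
scene1 [0.484 0.187]
scene1 [0.485 0.259]
side1 [0.552 0.11 ]
side1 [0.556 0.186]
side1 [0.556 0.259]
side1 [0.48  0.191]
side1 [0.484 0.262]
scene1 [ 0.92628905 -0.37681375] [ 0.40516285 -0.34081133] [ 0.62472534 -0.42869478] [ 0.51494409 -0.38475305] 0.23649402417288554
side1 [-0.92074411  0.390167  ] [ 0.62271862 -0.42887295] [ 0.40398603 -0.33937457] [ 0.51335232 -0.38412376] 0.2363160611777062
```

```bash
python3 - <<'E'
from h import *
from scipy.optimize import least_squares
for fn,seed in(('scene1',(368,238)),('side1',(311,260))):
  for thr in(170,150):
    im=cv2.imread(f'pics/{fn}.png'); hsv=cv2.cvtColor(im,cv2.COLOR_BGR2HSV)
    m=cv2.inRange(hsv,(0,0,thr),(180,45,255))
    m=cv2.morphologyEx(m,cv2.MORPH_OPEN,np.ones((3,3))); l=cv2.connectedComponents(m)[1]
    mm=(l==l[seed[1],seed[0]]).astype('uint8'); print(fn,cv2.boundingRect(mm))
    c=max(cv2.findContours(mm,0,1)[0],key=len)[:,0].astype(float)
    P=np.array([plane(fn,u,v,.211)[:2] for u,v in c])
    K,Rm,t=cam(*load(fn)); C=(-Rm.T@t)[:2]
    far=P.mean(0)-C; far/=np.linalg.norm(far)
    s=(P-P.mean(0))@far; sel=P[s>np.quantile(s,.5)]
    r=least_squares(lambda p:np.hypot(*(sel-p[:2]).T)-p[2],[*P.mean(0),.031],loss='soft_l1',f_scale=.002)
    r2=least_squares(lambda p:np.hypot(*(sel-p).T)-.031,P.mean(0),loss='soft_l1',f_scale=.002)
    print(r.x.round(4),r2.x.round(4),np.abs(r2.fun).mean(),proj(fn,[*r2.x,.211]))
# tall red can: top
print(plane('scene1',320+172/3,170+65/3,.211),plane('side1',230+(740-390)/2.786,150+262/2.786,.211))
E
```

```text
scene1 (357, 227, 24, 34)
[0.4803 0.1133 0.027 ] [0.4854 0.1136] 0.002782294747976477 [367.71558449 240.83748161]
scene1 (356, 227, 26, 34)
[0.4798 0.1127 0.0283] [0.483  0.1123] 0.0023827308845702543 [367.67868114 239.78444461]
side1 (300, 249, 22, 27)
[0.4812 0.1162 0.0285] [0.4816 0.1189] 0.001709271484440546 [310.92443725 258.26742935]
side1 (300, 249, 22, 28)
[0.4812 0.1158 0.029 ] [0.4815 0.118 ] 0.0014320215213789488 [310.90287698 258.00267145]
[0.35093456 0.07021268 0.211     ] [0.34826172 0.07865287 0.211     ]
```

Request:
jog_arm(
  commands=[
    [5,5,10,0],
    [10,10,15,0],
    [15,15,20,0],
    [20,20,20,0],
    [28,24,15,0],
    [30,26,10,0],
    [30,26,5,0],
    [30,26,0,0],
    [30,26,0,0],
    [30,26,0,0],
  ],
  fingers=0,
)

```text
clock: 0.98
tool_pos: [0.385, -0.4509, 0.3228]
orientation: [-179.9, 0.1, -166.7]
force: [1.5, -1.1, 0.3]
opening: 0.0266
```

Request:
jog_arm(
  commands=[
    [25,30,0,0],
    [20,32,0,0],
    [15,35,0,0],
    [10,38,0,0],
    [5,39,0,0],
    [0,39,0,0],
    [0,39,0,0],
    [0,39,0,0],
    [0,39,0,0],
    [0,39,0,0],
  ],
)

```text
clock: 1.82
tool_pos: [0.458, -0.0818, 0.3225]
orientation: [-180.0, 0.1, -166.7]
force: [0.8, 0.0, 0.1]
opening: 0.0006
```

Request:
jog_arm(
  commands=[
    [2,36,0,0],
    [2,33,0,0],
    [2,28,0,0],
    [2,22,0,0],
    [0,15,0,0],
    [0,8,0,0],
    [0,4,0,0],
    [0,0,0,0],
    [0,0,0,0],
    [0,0,0,0],
  ],
)

```text
clock: 2.65
tool_pos: [0.4666, 0.0615, 0.3217]
orientation: [-180.0, 0.0, -166.7]
force: [0.0, 0.4, 0.9]
opening: 0.0005
```

```bash
python3 - <<'E'
from h import *
s,o=take('wrist','wrist2'); print(o['tool_pos'],o['clock'],proj('wrist2',[.482,.115,.211]),proj('wrist2',[.482,.146,.211]))
E
```

```text
[0.46663376 0.06145793 0.32171595] 2.65 [321.52694089 243.03699865] [352.18181813 249.90219874]
```

View pics/wrist2.png

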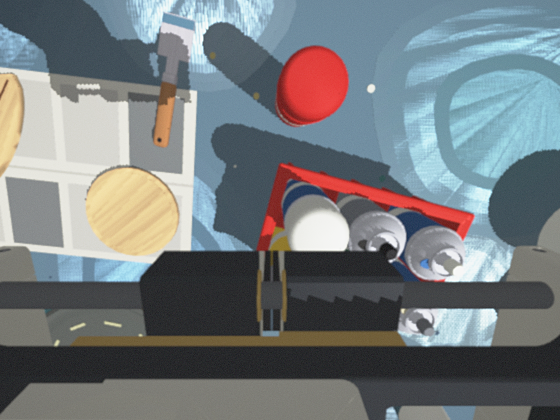

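```bash
python3 - <<'E'
from h import *
im=cv2.imread('pics/wrist2.png'); cv2.imwrite('pics/w2c.png',cv2.resize(im[165:260,260:380],None,fx=6,fy=6,interpolation=cv2.INTER_CUBIC))
E
```

```text
(no output)
```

View pics/w2c.png

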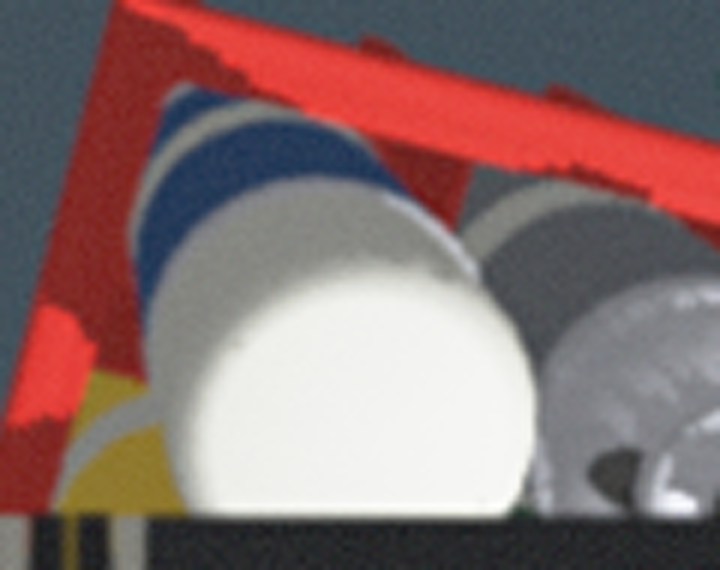

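```bash
python3 - <<'E'
from h import *
print(plane('wrist2',320.5,240,.211),get_obs()['tool_pos'])
E
```

```text
[0.47922297 0.11317746 0.211     ] [0.46666314 0.06141518 0.32165652]
```

Request:
jog_arm(
  commands=[
    [3,8,0,0],
    [3,12,0,0],
    [3,14,0,0],
    [3,12,0,0],
    [2,7.5,-5,0],
    [0,0,-12,0],
    [0,0,-18,0],
    [0,0,-18,0],
    [0,0,-12,0],
    [0,0,-8,0],
  ],
)

```text
clock: 3.53
tool_pos: [0.4801, 0.1162, 0.2465]
orientation: [-180.0, -0.1, -166.6]
force: [-1.0, -0.4, -0.1]
opening: 0.0004
```

Request:
jog_arm(
  commands=[
    [0,0,-7,0],
    [0,0,-5,0],
    [0,0,-3,0],
    [0,0,-1,0],
    [0,0,0,0],
    [0,0,0,0],
    [0,0,0,0],
    [0,0,0,0],
    [0,0,0,0],
    [0,0,0,0],
  ],
)

```text
clock: 4.37
tool_pos: [0.4807, 0.1157, 0.2327]
orientation: [180.0, 0.0, -166.7]
force: [0.1, -0.0, -0.2]
opening: 0.0004
```

```bash
python3 - <<'E'
from h import *
for n in('scene','side'):
    s,o=take(n,n+'2')
ims=[]
for fn,b in (('scene2',(310,150,450,300)),('side2',(250,190,390,340))):
    ims.append(cv2.resize(cv2.imread(f'pics/{fn}.png')[b[1]:b[3],b[0]:b[2]],(390,418),interpolation=cv2.INTER_CUBIC))
    print(fn,proj(fn,o['tool_pos']),proj(fn,[.481,.115,.211]))
cv2.imwrite('pics/crop2.png',np.hstack(ims)); print(o['tool_pos'],o['clock'])
E
```

```text
scene2 [371.22246652 235.60964905] [369.12649476 239.71550391]
side2 [311.4384153  252.95361539] [310.98400318 257.10554922]
[0.48075139 0.11573398 0.23270463] 4.4167
```

View pics/crop2.png

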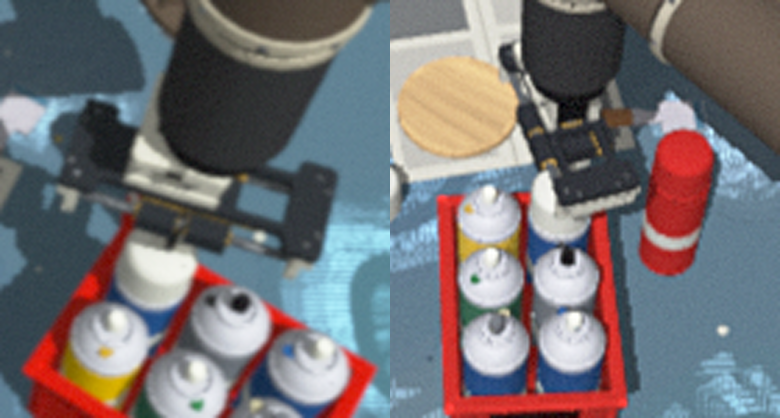

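The tip is over the capped can, 22 mm above its top. I'll hold there.

Request:
jog_arm(
  commands=[
    [0,0,0,0],
    [0,0,0,0],
    [0,0,0,0],
    [0,0,0,0],
    [0,0,0,0],
    [0,0,0,0],
    [0,0,0,0],
    [0,0,0,0],
    [0,0,0,0],
    [0,0,0,0],
  ],
)

```text
clock: 5.3
tool_pos: [0.4807, 0.1157, 0.2326]
orientation: [-180.0, -0.0, -166.7]
force: [0.2, 0.6, -0.2]
opening: 0.0003
```

Request:
jog_arm(
  commands=[
    [0,0,0,0],
    [0,0,0,0],
    [0,0,0,0],
    [0,0,0,0],
    [0,0,0,0],
    [0,0,0,0],
    [0,0,0,0],
    [0,0,0,0],
    [0,0,0,0],
    [0,0,0,0],
  ],
)

```text
clock: 6.13
tool_pos: [0.4807, 0.1157, 0.2326]
orientation: [180.0, 0.0, -166.7]
force: [-1.6, -0.3, 0.1]
opening: 0.0005
```

Request:
jog_arm(
  commands=[
    [0,0,0,0],
    [0,0,0,0],
    [0,0,0,0],
    [0,0,0,0],
    [0,0,0,0],
    [0,0,0,0],
    [0,0,0,0],
    [0,0,0,0],
    [0,0,0,0],
    [0,0,0,0],
  ],
)

```text
clock: 6.97
tool_pos: [0.4807, 0.1158, 0.2326]
orientation: [180.0, 0.0, -166.7]
force: [-0.3, -0.3, -0.3]
opening: 0.0002
```

Request:
jog_arm(
  commands=[
    [0,0,10,0],
    [0,0,18,0],
    [0,0,22,0],
    [0,0,22,0],
    [0,-8,15,0],
    [0,-18,8,0],
    [0,-28,0,0],
    [0,-35,0,0],
    [0,-38,0,0],
    [0,-38,0,0],
  ],
)

```text
clock: 7.8
tool_pos: [0.4805, -0.0506, 0.3288]
orientation: [-180.0, 0.1, -166.6]
force: [0.9, 0.1, -0.0]
opening: 0.0003
```

Request:
jog_arm(
  commands=[
    [3,-38,0,0],
    [4,-38,0,0],
    [4,-38,0,0],
    [4,-36,0,0],
    [4,-34,0,0],
    [4,-30,0,0],
    [4,-24,0,0],
    [0,-16,0,0],
    [0,-10,0,0],
    [0,-5,0,0],
  ],
)

```text
clock: 8.63
tool_pos: [0.5075, -0.3195, 0.3277]
orientation: [180.0, -0.0, -166.7]
force: [-0.2, 0.0, 0.1]
opening: 0.0008
```

Request:
jog_arm(
  commands=[
    [0,0,0,0],
    [0,0,0,0],
    [0,0,0,0],
    [0,0,0,0],
    [0,0,0,0],
    [0,0,0,0],
    [0,0,0,0],
    [0,0,0,0],
    [0,0,0,0],
    [0,0,0,0],
  ],
)

```text
clock: 9.47
tool_pos: [0.5077, -0.3183, 0.3276]
orientation: [-180.0, 0.0, -166.7]
force: [0.2, -0.2, 0.1]
opening: 0.0003
```

```bash
python3 - <<'E'
from h import *
s,o=take('wrist','wrist3'); print(o['tool_pos'],o['clock'],proj('wrist3',[.514,-.3845,.012]),proj('wrist3',[.4045,-.340,.012]),proj('wrist3',[.6237,-.4288,.012]))
E
```

```text
[ 0.507698   -0.31825852  0.32756592] 9.4667 [230.07525948 175.87621113] [273.05965401 112.05179945] [191.75213877 233.0607332 ]
```

View pics/wrist3.png

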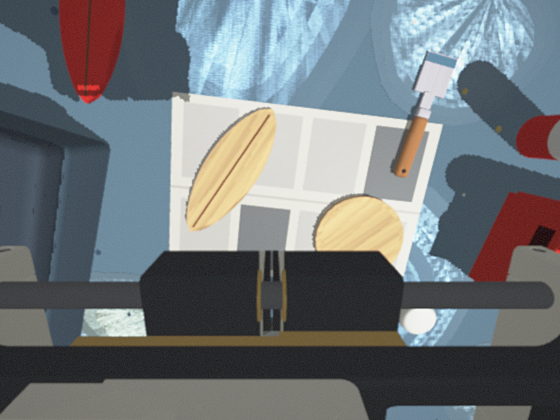

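```bash
python3 - <<'E'
from h import *
im=cv2.imread('pics/wrist3.png'); hsv=cv2.cvtColor(im,cv2.COLOR_BGR2HSV)
m=cv2.morphologyEx(cv2.inRange(hsv,(8,50,60),(30,255,255)),cv2.MORPH_CLOSE,np.ones((5,5))); l=cv2.connectedComponents(m)[1]
v,u=np.nonzero(l==l[160,245]); P=np.array([plane('wrist3',a,b,.012)[:2] for a,b in zip(u,v)])
d=np.linalg.svd(P-P.mean(0),full_matrices=False)[2][0]; s=(P-P.mean(0))@d
print(P.mean(0),P[s.argmin()],P[s.argmax()],(P[s.argmin()]+P[s.argmax()])/2,np.ptp(s))
print('toolbox',plane('side1',285,135,0),plane('side1',172,138,0),plane('wrist3',108,148,.15))
E
```

```text
[ 0.50438222 -0.38599458] [ 0.40065175 -0.34255847] [ 0.6189944  -0.43253354] [ 0.50982308 -0.387546  ] 0.23615287926277892
toolbox [ 5.01224213e-01 -6.12236442e-01 -2.22044605e-16] [ 9.46691073e-01 -6.24093771e-01 -2.22044605e-16] [ 0.4917414  -0.50730489  0.15      ]
```

```bash
python3 - <<'E'
from h import *
for z in(0,.05,.1,.15,.2,.25): print(z,plane('scene1',160,152,z)[:2].round(3),plane('side1',285,107,z)[:2].round(3),plane('side1',285,135,z)[:2].round(3),plane('wrist3',108,148,z)[:2].round(3))
E
```

```text
0 [ 0.461 -0.634] [ 0.489 -0.781] [ 0.501 -0.612] [ 0.517 -0.584]
0.05 [ 0.484 -0.595] [ 0.494 -0.722] [ 0.505 -0.559] [ 0.509 -0.559]
0.1 [ 0.506 -0.556] [ 0.498 -0.663] [ 0.509 -0.506] [ 0.5   -0.533]
0.15 [ 0.529 -0.518] [ 0.503 -0.604] [ 0.514 -0.453] [ 0.492 -0.507]
0.2 [ 0.551 -0.479] [ 0.507 -0.545] [ 0.518 -0.399] [ 0.483 -0.482]
0.25 [ 0.573 -0.44 ] [ 0.512 -0.486] [ 0.522 -0.346] [ 0.475 -0.456]
```

Request:
jog_arm(
  commands=[
    [1,-10,0,0],
    [1,-15,0,0],
    [1,-17,0,0],
    [1,-13,-5,0],
    [1,-8,-15,0],
    [0,-4,-22,0],
    [0,0,-26,0],
    [0,0,-28,0],
    [0,0,-28,0],
    [0,0,-28,0],
  ],
)

```text
clock: 10.35
tool_pos: [0.5122, -0.3864, 0.1737]
orientation: [180.0, -0.0, -166.7]
force: [1.4, -0.2, -0.2]
opening: 0.0001
```

Request:
jog_arm(
  commands=[
    [0,0,-26,0],
    [0,0,-24,0],
    [0,0,-22,0],
    [0,0,-18,0],
    [0,0,-14,0],
    [0,0,-10,0],
    [0,0,-6,0],
    [0,0,-3,0],
    [0,0,0,0],
    [0,0,0,0],
  ],
)

```text
clock: 11.18
tool_pos: [0.5131, -0.3857, 0.0532]
orientation: [-180.0, 0.0, -166.7]
force: [-0.0, -0.1, 0.3]
opening: 0.0008
```

Request:
jog_arm(
  commands=[
    [0,0,-4,0],
    [0,0,-5,0],
    [0,0,-5,0],
    [0,0,-4,0],
    [0,0,-2,0],
    [0,0,0,0],
    [0,0,0,0],
    [0,0,0,0],
    [0,0,0,0],
    [0,0,0,0],
  ],
)

```text
clock: 12.02
tool_pos: [0.5128, -0.3853, 0.0328]
orientation: [-180.0, 0.0, -166.7]
force: [0.6, -0.2, 0.2]
opening: 0.0003
```

```bash
python3 - <<'E'
from h import *
for n in('scene','side'):
    s,o=take(n,n+'3')
ims=[]
for fn,b in (('scene3',(130,120,270,270)),('side3',(220,110,360,260))):
    ims.append(cv2.resize(cv2.imread(f'pics/{fn}.png')[b[1]:b[3],b[0]:b[2]],(390,418),interpolation=cv2.INTER_CUBIC))
cv2.imwrite('pics/crop3.png',np.hstack(ims)); print(o['tool_pos'],o['clock'])
E
```

```text
[ 0.51284138 -0.38532014  0.03278864] 12.0667
```

View pics/crop3.png

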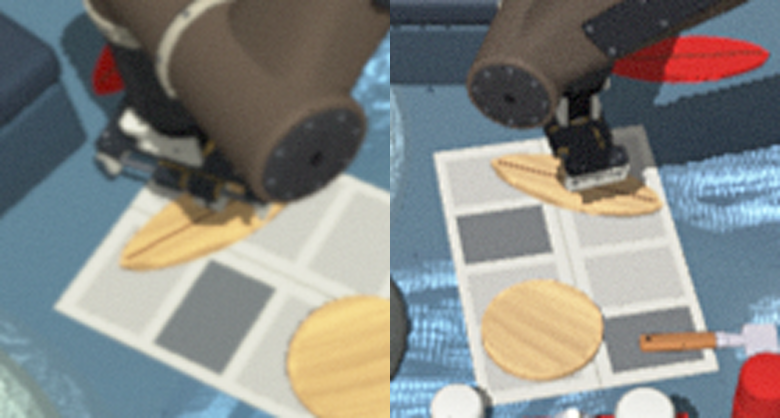

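The tip is over the middle of the board, 21 mm above it. I'll hold there, then withdraw upward and back towards the start.

Request:
jog_arm(
  commands=[
    [0,0,0,0],
    [0,0,0,0],
    [0,0,0,0],
    [0,0,0,0],
    [0,0,0,0],
    [0,0,0,0],
    [0,0,0,0],
    [0,0,0,0],
    [0,0,0,0],
    [0,0,0,0],
  ],
)

```text
clock: 12.95
tool_pos: [0.5127, -0.3853, 0.0325]
orientation: [180.0, -0.0, -166.7]
force: [0.0, 0.5, -0.9]
opening: 0.0007
```

Request:
jog_arm(
  commands=[
    [0,0,0,0],
    [0,0,0,0],
    [0,0,0,0],
    [0,0,0,0],
    [0,0,0,0],
    [0,0,0,0],
    [0,0,0,0],
    [0,0,0,0],
    [0,0,0,0],
    [0,0,0,0],
  ],
)

```text
clock: 13.78
tool_pos: [0.5127, -0.3853, 0.0326]
orientation: [180.0, 0.0, -166.7]
force: [-0.2, -0.7, -0.9]
opening: 0.0003
```

Request:
jog_arm(
  commands=[
    [0,0,0,0],
    [0,0,0,0],
    [0,0,0,0],
    [0,0,0,0],
    [0,0,0,0],
    [0,0,0,0],
    [0,0,0,0],
    [0,0,0,0],
    [0,0,0,0],
    [0,0,0,0],
  ],
)

```text
clock: 14.62
tool_pos: [0.5127, -0.3853, 0.0326]
orientation: [-180.0, 0.0, -166.7]
force: [0.1, -0.3, 0.6]
opening: 0.0006
```

Request:
jog_arm(
  commands=[
    [0,0,10,0],
    [0,0,18,0],
    [0,0,26,0],
    [0,0,32,0],
    [0,0,34,0],
    [0,0,34,0],
    [0,0,34,0],
    [0,0,32,0],
    [0,0,30,0],
    [0,0,24,0],
  ],
)

```text
clock: 15.45
tool_pos: [0.5126, -0.3855, 0.3107]
orientation: [-179.9, 0.1, -166.7]
force: [0.4, -0.7, 0.5]
opening: 0.0003
```

Request:
jog_arm(
  commands=[
    [-10,-7,10,0],
    [-18,-13,0,0],
    [-24,-18,0,0],
    [-28,-21,0,0],
    [-30,-22,0,0],
    [-30,-22,0,0],
    [-30,-22,0,0],
    [-30,-22,0,0],
    [-28,-21,0,0],
    [-25,-20,0,0],
  ],
)

```text
clock: 16.28
tool_pos: [0.2572, -0.5739, 0.3171]
orientation: [-180.0, 0.0, -166.7]
force: [0.9, -0.4, -0.5]
opening: 0.0005
```

Request:
jog_arm(
  commands=[
    [-22,-18,0,0],
    [-18,-14,0,0],
    [-12,-9,0,0],
    [-6,-5,0,0],
    [0,0,0,0],
    [0,0,0,0],
    [0,0,0,0],
    [0,0,0,0],
    [0,0,0,0],
    [0,0,0,0],
  ],
)

```text
clock: 17.12
tool_pos: [0.2025, -0.6189, 0.3167]
orientation: [-180.0, 0.0, -166.6]
force: [0.5, 0.5, 0.3]
opening: 0.0005
```

```bash
python3 - <<'E'
from h import *
s,o=take('scene','scene4'); print(o['clock'],o['tool_pos'],o['qvel'].round(2),o['force'])
s,o=take('side','side4')
for n in('scene','side'):
    a=cv2.imread(f'pics/{n}1.png').astype(int);b=cv2.imread(f'pics/{n}4.png').astype(int)
    m=(np.abs(a-b).max(2)>50).astype('uint8'); nn,l,st,ce=cv2.connectedComponentsWithStats(m)
    print(n,[tuple(x) for x in st[1:] if x[4]>12])
E
```

```text
17.1167 [ 0.20248826 -0.61889124  0.31672832] [-0.28  0.07  0.13  0.01 -0.03  0.09] [0.47947073 0.50880605 0.29755042]
scene [(np.int32(153), np.int32(0), np.int32(13), np.int32(7), np.int32(53)), (np.int32(159), np.int32(0), np.int32(30), np.int32(39), np.int32(490)), (np.int32(173), np.int32(0), np.int32(22), np.int32(14), np.int32(204)), (np.int32(186), np.int32(0), np.int32(39), np.int32(35), np.int32(594)), (np.int32(360), np.int32(0), np.int32(26), np.int32(45), np.int32(813)), (np.int32(429), np.int32(0), np.int32(4), np.int32(6), np.int32(16)), (np.int32(439), np.int32(0), np.int32(24), np.int32(7), np.int32(121)), (np.int32(448), np.int32(6), np.int32(12), np.int32(7), np.int32(56)), (np.int32(431), np.int32(13), np.int32(3), np.int32(11), np.int32(20)), (np.int32(442), np.int32(14), np.int32(6), np.int32(6), np.int32(28)), (np.int32(432), np.int32(14), np.int32(30), np.int32(48), np.int32(285)), (np.int32(215), np.int32(27), np.int32(4), np.int32(8), np.int32(19)), (np.int32(436), np.int32(39), np.int32(23), np.int32(48), np.int32(332)), (np.int32(239), np.int32(40), np.int
[... 1612 characters left out ...]
32(15), np.int32(11), np.int32(26)), (np.int32(385), np.int32(109), np.int32(12), np.int32(8), np.int32(15)), (np.int32(389), np.int32(119), np.int32(18), np.int32(126), np.int32(604)), (np.int32(447), np.int32(120), np.int32(9), np.int32(41), np.int32(202)), (np.int32(431), np.int32(143), np.int32(6), np.int32(23), np.int32(84)), (np.int32(449), np.int32(162), np.int32(8), np.int32(78), np.int32(339)), (np.int32(433), np.int32(168), np.int32(5), np.int32(59), np.int32(124)), (np.int32(456), np.int32(206), np.int32(8), np.int32(38), np.int32(161)), (np.int32(488), np.int32(208), np.int32(17), np.int32(22), np.int32(56)), (np.int32(457), np.int32(251), np.int32(6), np.int32(4), np.int32(16))]
```

View pics/scene4.png

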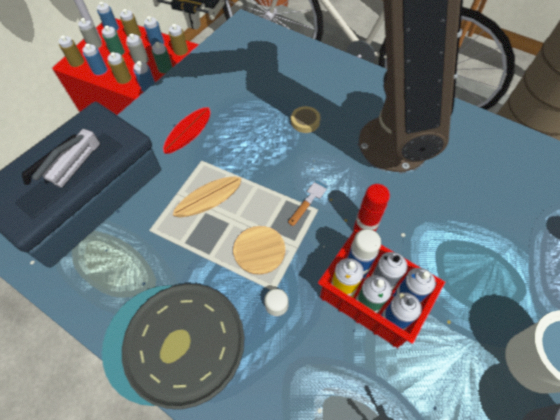

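Comparing before and after, only the arm and its shadow differ. Nothing on the stall has moved and the hand is well clear.

```bash
python3 -c "
from plant import close_job; print(close_job())"
```

```text
the job is handed in; nothing more can be done
None
```

I pointed at both things in the order asked and handed the job in at about 17 s.

- **Capped can:** I held the closed fingertips about 22 mm above the middle of its cap, at (0.481, 0.116), for about 2.6 s.
- **Surfboard plaque:** I held them about 21 mm above its middle, at (0.513, −0.385), for about 2.6 s.
- **Withdrawal:** I then raised the hand and drew it back to (0.20, −0.62, 0.32), about 0.39 m level distance from the plaque's middle and further from the can.

**Last checks:** The before and after pictures differ only in the arm and its shadow, so nothing on the stall moved. The wrist force readings stayed at about 2 N or less (noise level).

**Disagreements:** The views disagreed by about 5 mm on the cap's centre and about 5 mm on the plaque's middle. I aimed at values in between, so each point could be a few millimetres off centre.

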